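# Rack the ballast spindle heavy end down

## Robot

A 6-joint arm with a two-finger parallel gripper is mounted at the origin on the work surface. World frame = base frame: x ahead of the robot, y to its left, z up, the work surface at z = 0. Lengths are in m, angles in rad, forces in N, time in s.
With the tool pointing down it reaches from about 0.35 to 0.875 m from the base axis. Payload 4.2 kg.
Tool frame: the origin (TCP) lies on the centre line of the jaws, within the pads' length; the fingertips stand 22 mm ahead of it and the grasp point (between the pads) lies 3 mm ahead of it (bot.tips_ahead is the x of the fingertips in the tool frame, in m); x points along the fingers, y is the direction in which the jaws open and shut, and the axes are right-handed (so a half turn about x gives the same grasp; the last joint's range is limited). The gripper opens to 85 mm and grips with 20 to 120 N. Pads are 22 mm wide; open, the fingers measure 114 mm over their backs; the gripper's body (76 mm by 85 mm) begins 54 mm behind the grasp point. The pads swing forward as they close: fully open they stand 13 mm farther back than shut.
Start: joints at [1.45, 0.385, 0.008, 0, -1.194, -0.259], TCP at [0.232, 0.58, 0.253] pointing down, gripper open.
Joint ranges: [-3.14, 3.14], [-1.21, 2.06], [-1.07, 1.41], [-3.16, 2.05], [-2.99, -0.16], [-3.1, 3.1]. Speed limits (rad/s): [2.79, 2.79, 3.14, 3.14, 3.14, 3.14].

## Interface

Orientations are given as a rotation vector (axis times angle).
In Python, from station import get_state, grab_frame, close_job, bot gives the robot as it stands. The module is installed in compiled form; this text tells all that it offers.
- The arm moves only by the tool jog_arm, never from a script. Its argument "steps" is text: rows parted by semicolons, each of 6 numbers parted by spaces: the shift along the tool's x, y, z in mm, then the turn, a rotation vector about the tool's x, y, z in degrees. In form: x y z wx wy wz; .... A call has exactly 10 rows; each row is the pose to reach, as a shift and turn from the pose measured when the call began, along the tool's axes at that moment; what a row does not reach only later rows make up. A row lasts 1/12 s, in which the tool goes at most 41.7 mm and 7.16 degrees, less where a joint would pass 70% of its speed; a pose out of reach is approached as far as the arm can. A call with a gripper value outside its range is refused whole. "grip" is the closure in counts, from 0 (fully open) to 255 (shut), set as the call begins (left out, the last holds). The fingers move at their own pace and stop on an object; "force" is the grip in N (left out, the last holds). Time passes only in rows, so rows that repeat a pose let the fingers close, or fill a call up. It gives the time, the measured TCP pose, the force and the opening at its end, in the units of the state.
- get_state(): the state, without advancing time (a new reading comes with each control period).
- grab_frame(name): name is "scene" or "top"; returns a dict with "image" (400x640x3 uint8, red, green, blue), "range_z" (400x640 float32, m along the optical axis (not along the pixel's ray), 0 where there is no reading), "fx", "fy", "cx", "cy" (pixels), "k1" (the pictures are not rectified: a ray, as slopes to the right and down, at radius r is drawn at 1 + k1 r^2 times it, then the intrinsics apply), "world_to_cam" (4x4, takes a point from world to camera coordinates). Camera axes: x right, y down, z forward; pixel columns grow to the right and rows downward; lengths in m; the calibration is good to about 2 mm. A picture is of the moment at which its call begins.
- close_job(): hands the job in, once; it reports no verdict.
The state is a dict: "time_s": time; "joint_pos": joint angles; "dq": joint speeds; "joint_torque": joint torques, N m; "ee_pos": TCP position; "tcp_rot": TCP orientation; "ft_force": force on the tool from outside, world axes, zero at the start; "wrist_torque": the same for the moment, N m; "gripper_width": finger opening in m.
Only numpy, scipy, OpenCV 4.12 (cv2) and the standard library are available. Lean on these libraries where they do the work, as an engineer would, in place of code of your own. Each camera call takes 0.05 s, during which the arm holds its last target.

## Task

Put the loaded spindle away in its stand: slide the keeper plate open, lift the spindle by the pivoted discs at its middle to find which of its look-alike ends is the heavy one, and stand it in the pocket with that heavy end down, set down and not dropped. Then slide the keeper fully shut round its foot and let go, leaving the other stock where it is. Never stand it in the pocket light end down.

Things in the scene. Friction and masses are not known exactly. Their poses are not given: they have to be found in the camera images.
- spindle: Grey plastic spindle 96 mm long, a hidden lead load in one end; nothing on it or in its frame tells which (it changes from start to start). Round bar 21 mm thick (26 mm over the middle 20), at each end a round flange 34 mm in diameter and 8 mm thick. 0.25 to 0.4 kg, centre of mass 12 to 23 mm from the middle. Origin at mid-length, own x axis along the bar. Starts lying level in the cradle.
- grip (a point): Middle of the spindle, where to pinch it: between two flat steel discs, 24 mm in diameter, 30 mm over their outer faces, facing the spindle's own +y and -y (level at the start). They sit on a pivot along y with 0.024 N m friction: held by the discs and lifted, the bar tips about y and the heavy end dips by some 50 to 75 degrees and stays; then it turns with the gripper. Axes as the spindle.
- cradle: Fixed wooden base 110 x 70 x 12 mm with two dark steel V rests, spindle axis 75 mm above the table. Origin under the base's centre; own x along the lying spindle. The rests are 34 mm wide across the bar, 8 mm thick, 29 to 37 mm either side of the middle; the middle is free on both sides and below.
- pocket (a point): Centre of the floor of the stand's pocket, 10 mm above the table; z up. The pocket is a square recess 41 mm wide with walls 9.5 mm high. The stand is a fixed grey plate 100 x 250 mm with aluminium rails up to 28 mm above the table. The keeper lies on this frame's -y side and slides along its y. Standing home, the spindle's middle is 48 mm above this point.
- keeper (a joint): Sliding keeper, in metres: 0 fully shut, 0.05 fully open (towards the pocket frame's -y). About 1.5 N friction; stays where left; starts 0 to 12 mm open. A 6 mm steel plate, top 27 mm above the table, ending in a fork with a 28 mm slot. Shut, the fork covers the pocket's sides: no flange can enter, and a standing spindle's lower flange is locked under it. At 0.045 or more the pocket is clear.
- keeper_grip (a point): Point in the keeper's upright black tab, to pinch or push: 50 mm above the table, 17 mm below the tab's top. The tab is 30 mm wide across the slide (x), 14 mm thick along the slide (y), 40 mm high over the plate. It is 95 mm from the pocket's centre when shut, 145 mm when open. Moves with the keeper; axes as the pocket.
- jar: Bystander: closed jar 60 mm diameter, 80 mm high, standing; origin under its centre.
- flange_ring: Bystander: flat steel ring 60 mm diameter, 12 mm high; origin under its centre.
- bolt_tin: Bystander: flat round aluminium tin 64 mm diameter, 35 mm high; origin under its centre.
- ubolt: Bystander: steel U-bolt lying flat, about 60 x 53 mm, 8 mm high; origin under its middle.
- wrench: Bystander: wrench 160 mm long lying flat, along its own x.
- paper_box: Bystander: small paper box 60 x 90 x 50 mm; origin under its centre.
Mind the look-alikes: they are no part of the job. Of the things like the spindle, leave any that is blue or turquoise; of the rest the smaller one is meant.

How it is judged:
By the outcome, as a careful person would: the job done as asked, in the order asked, and still so for the second after the job is handed in, with the robot touching nothing.
It also fails if it takes over 61 s, if anything falls off the work surface, if the arm or the gripper's body presses on something with over 40 N, if the wrist force passes 120 N, or if a joint passes its speed limit or range.

## Working session

There is one attempt and no reset: what is moved stays moved. The work goes in short steps, Python scripts to look and compute and a tool call to move; the robot and the scene stay as the last step left them, time stands still between calls to the robot, and variables do not carry over. Pictures are saved under pics/ and viewed, and the job is handed in when it is done.

Besides the shell and the picture viewer there is one more tool, called by a JSON object that holds its "fn" and its "kwargs", one argument or row to a line. jog_arm: Moves the arm, as the interface text tells. Its arguments: {"type":"object","properties":{"steps":{"type":"string"},"grip":{"type":"number"},"force":{"type":"number"}},"required":["steps"]}

```bash
mkdir -p pics; python3 - <<'E'
from station import *
import cv2,numpy as np
s=get_state();print(s)
print(bot.tips_ahead,[a for a in dir(bot) if a[0]!='_'])
for n in("scene","top"):
    f=grab_frame(n);cv2.imwrite(f"pics/{n}0.png",f["image"][:,:,::-1]);np.savez(f"{n}0.npz",**f)
    print(n,f["fx"],f["fy"],f["cx"],f["cy"],f["k1"],f["world_to_cam"])
E
```

```text
{'time_s': 0.0, 'joint_pos': array([ 1.44961421e+00,  3.85577302e-01,  6.60505625e-03, -5.19779713e-04,
       -1.19398398e+00, -2.58597364e-01]), 'dq': array([ 0.00120911, -0.00040349,  0.00176214, -0.00167273, -0.00019063,
       -0.00025823]), 'joint_torque': array([-1.68535394e-04, -3.92291451e+01,  1.88410914e+01,  4.18622777e+00,
       -4.56587411e-03, -3.45821611e-06]), 'ee_pos': array([0.2314746 , 0.57997199, 0.25219779]), 'tcp_rot': array([-2.01403991,  0.38961971,  2.01472438]), 'ft_force': array([ 0.49853218, -0.99799395,  0.10026887]), 'wrist_torque': array([-0.01460002,  0.01126568,  0.05603594]), 'gripper_width': 0.08528216875239798}
0.022 ['Unreachable', 'tips_ahead']
scene 459.86534032103157 459.86534032103157 324.30200993778 200.87688885289984 -0.021435583641449124 [[ 0.18900307  0.98188547  0.01337008 -0.17718365]
 [ 0.69025263 -0.12315781 -0.71301014 -0.27063853]
 [-0.69844767  0.14398984 -0.70102624  1.44466131]
 [ 0.          0.          0.          1.        ]]
top 412.27325800299025 412.27325800299025 322.9272813988713 195.66751480607698 -0.03791226312845413 [[ 0.00328293 -0.99992298  0.01196881  0.09599398]
 [-0.99236786 -0.00473306 -0.12322191  0.48142468]
 [ 0.12326907 -0.01147293 -0.99230696  0.92647004]
 [ 0.          0.          0.          1.        ]]
```

View pics/scene0.png

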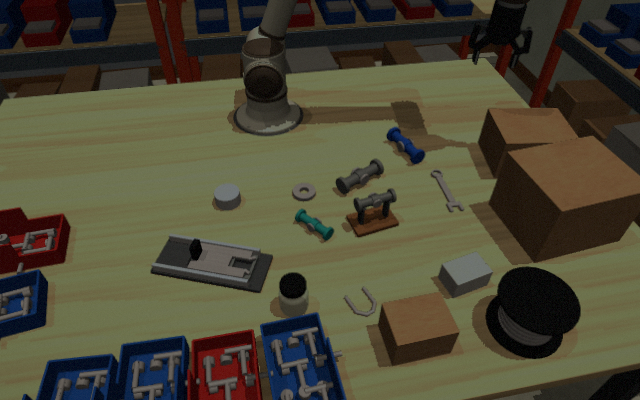

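View pics/top0.png

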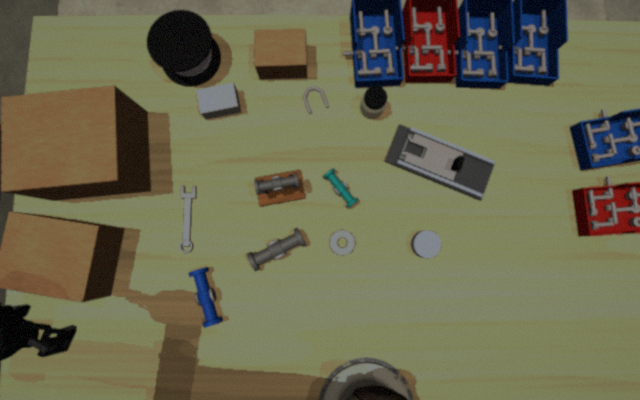

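The top view shows the grey spindle in the cradle at about (278,185). The stand has its pocket at (413,148) and the tab at (460,163). I'll measure those from depth.

```bash
cat > h.py <<'E'
import numpy as np,cv2
from scipy.spatial.transform import Rotation as R
def K(f): return np.array([[float(f["fx"]),0,float(f["cx"])],[0,float(f["fy"]),float(f["cy"])],[0,0,1]])
def slopes(f,uv):
    uv=np.asarray(uv,float).reshape(-1,2)
    d=np.c_[(uv[:,0]-f["cx"])/f["fx"],(uv[:,1]-f["cy"])/f["fy"]]
    s=d.copy()
    for _ in range(10): s=d/(1+float(f["k1"])*(s**2).sum(1))[:,None]
    return s
def cloud(f):
    v,u=np.mgrid[0:400,0:640]; s=slopes(f,np.c_[u.ravel(),v.ravel()])
    z=np.asarray(f["range_z"]).ravel()
    p=np.c_[s*z[:,None],z]; W=np.linalg.inv(f["world_to_cam"])
    P=p@W[:3,:3].T+W[:3,3]; P[z==0]=np.nan
    return P.reshape(400,640,3)
def ray_at_z(f,uv,z):
    s=slopes(f,uv); W=np.linalg.inv(f["world_to_cam"]); d=np.c_[s,np.ones(len(s))]@W[:3,:3].T; o=W[:3,3]
    return o+d*((z-o[2])/d[:,2])[:,None]
def proj(f,P):
    P=np.atleast_2d(P); c=P@f["world_to_cam"][:3,:3].T+f["world_to_cam"][:3,3]; s=c[:,:2]/c[:,2:]
    s=s*(1+float(f["k1"])*(s**2).sum(1))[:,None]
    return np.c_[s[:,0]*f["fx"]+f["cx"],s[:,1]*f["fy"]+f["cy"]]
E
python3 - <<'E'
from h import *
for n,boxes in(("top",dict(cr=(250,165,310,210),st=(380,115,500,205))),("scene",dict(cr=(340,180,405,240),st=(145,225,280,295)))):
    f=dict(np.load(n+"0.npz")); P=cloud(f); im=f["image"][:,:,::-1]
    for k,(a,b,c,d) in boxes.items():
        cv2.imwrite(f"pics/{n}_{k}.png",cv2.resize(im[b:d,a:c],None,fx=6,fy=6,interpolation=cv2.INTER_CUBIC) if c-a<130 else cv2.resize(im[b:d,a:c],None,fx=5,fy=5))
        Q=P[b:d,a:c].reshape(-1,3); Q=Q[np.isfinite(Q[:,0])]
        print(n,k,np.histogram(Q[:,2],bins=np.arange(-.01,.12,.01)))
        if k=="cr":
            q=Q[Q[:,2]>.06]; 
        else: q=Q[(Q[:,2]>.045)&(Q[:,2]<.075)]
        c0=q.mean(0); e,V=np.linalg.eigh(np.cov((q-c0)[:,:2].T)); m=V[:,1]
        t=(q-c0)[:,:2]@m; w=(q-c0)[:,:2]@V[:,0]
        print(len(q),c0,q[:,2].max(),"dir",m,np.degrees(np.arctan2(m[1],m[0])),t.min(),t.max(),w.min(),w.max())
        print("mid",c0[:2]+m*(t.min()+t.max())/2)
        for zl,zh in((.024,.031),(.006,.014)):
            q=Q[(Q[:,2]>zl)&(Q[:,2]<zh)]
            if k=="st": 
                r=cv2.minAreaRect(q[:,:2].astype(np.float32)*1000);print(zl,r)
E
```

```text
top cr (array([869, 664, 596,   1,   4,   3,   1,  24, 100, 398,  28,   0]), array([-0.01,  0.  ,  0.01,  0.02,  0.03,  0.04,  0.05,  0.06,  0.07,
        0.08,  0.09,  0.1 ,  0.11]))
550 [0.5015535  0.20106941 0.0826517 ] 0.09387634647551513 dir [-0.19283391  0.98123141] 101.11821461966706 -0.04747228932669176 0.048551397078626816 -0.01837880318676066 0.015298945736174175
mid [0.50144945 0.20159884]
top st (array([3494, 3925, 1022, 2065,  122,   17,   19,   84,    1,    0,    0,
          0]), array([-0.01,  0.  ,  0.01,  0.02,  0.03,  0.04,  0.05,  0.06,  0.07,
        0.08,  0.09,  0.1 ,  0.11]))
114 [ 0.55547914 -0.21012869  0.06246737] 0.07098330646722517 dir [-0.937354    0.34837836] 159.6118393811649 -0.01789847257359409 0.014235520429010984 -0.0061205393340195095 0.008586535883048587
mid [ 0.55719588 -0.21076674]
0.024 ((565.3248901367188, -192.34767150878906), (215.76780700683594, 96.02861022949219), 67.82565307617188)
0.006 ((568.7033081054688, -182.6773223876953), (250.6783905029297, 101.62934875488281), 67.91781616210938)
scene cr (array([ 811, 1430,  816,  108,  105,   5
[... 318 characters left out ...]
3943764 0.023369600719807846
mid [0.50660075 0.2029563 ]
scene st (array([2256, 3467, 1177, 2213,  123,   42,   41,   87,    2,    0,    0,
          0]), array([-0.01,  0.  ,  0.01,  0.02,  0.03,  0.04,  0.05,  0.06,  0.07,
        0.08,  0.09,  0.1 ,  0.11]))
149 [ 0.56428881 -0.20386672  0.06024783] 0.07003401919646579 dir [0.65540805 0.75527498] 49.04940233331829 -0.020365075107411874 0.20952152337403063 -0.013143098780346805 0.01756067178406164
mid [ 0.62627614 -0.13243415]
0.024 ((562.4520874023438, -191.3756103515625), (217.76434326171875, 98.04816436767578), 67.76535034179688)
0.006 ((558.9879150390625, -192.69114685058594), (280.3031921386719, 118.56786346435547), 64.97674560546875)
```

```bash
python3 -c "
import cv2,numpy as np
a=cv2.imread('pics/top_st.png');b=cv2.imread('pics/scene_st.png');c=cv2.imread('pics/top_cr.png');d=cv2.imread('pics/scene_cr.png')
print(a.shape,b.shape,c.shape,d.shape)"
```

```text
(540, 720, 3) (350, 675, 3) (270, 360, 3) (360, 390, 3)
```

View pics/top_st.png

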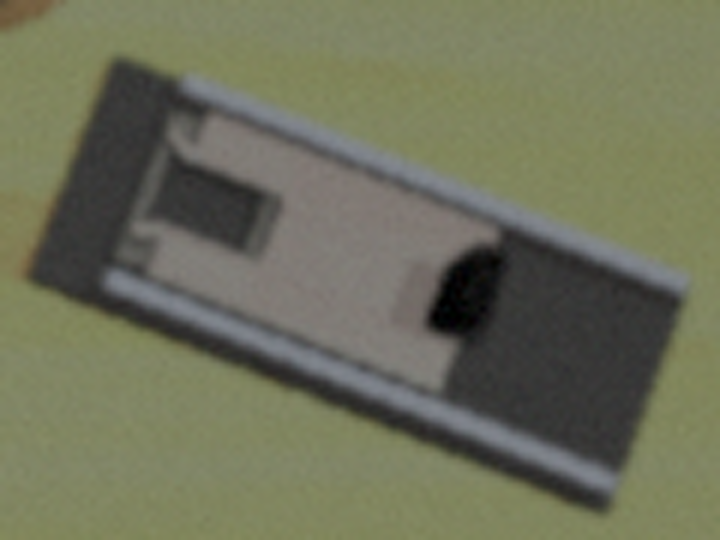

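View pics/top_cr.png

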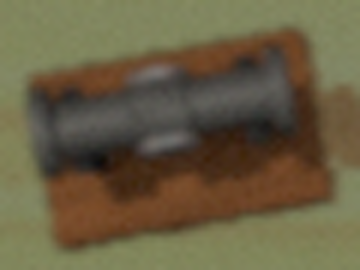

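View pics/scene_cr.png

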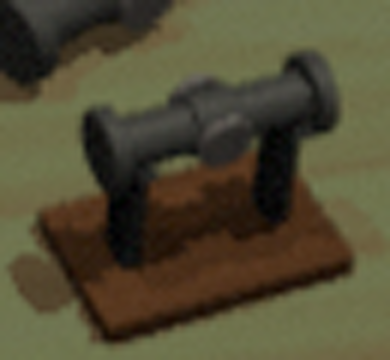

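The cradle spindle is about 96 mm long, so it is the right one; the larger grey one lies on the table at (277,250). The pocket is partly covered by the fork. Next I'll refine the tab pose and write a helper that converts a world target into tool-frame shifts.

```bash
cat >> h.py <<'E'
def toolR(ydir,tilt=0):
    # tool x down, y along ydir (horizontal)
    y=np.array([ydir[0],ydir[1],0.]);y/=np.linalg.norm(y); x=np.array([0,0,-1.]); z=np.cross(x,y)
    return R.from_matrix(np.c_[x,y,z])
def move(p,Rt,s=None):
    from station import get_state
    s=s or get_state(); R0=R.from_rotvec(s["tcp_rot"])
    d=R0.inv().apply(np.asarray(p)-s["ee_pos"])*1000; w=np.degrees((R0.inv()*Rt).as_rotvec())
    return np.round(np.r_[d,w],1)
E
python3 - <<'E'
from h import *
from station import get_state
s=get_state();R0=R.from_rotvec(s["tcp_rot"]);print(R0.as_matrix().round(3))
for n,(a,b,c,d) in(("top",(380,115,500,205)),("scene",(145,225,280,295))):
    f=dict(np.load(n+"0.npz")); P=cloud(f)
    # tab by colour: black pixels
    im=f["image"].max(2); m=np.zeros((400,640),bool); m[b:d,a:c]=im[b:d,a:c]<25
    nl,l,st,ce=cv2.connectedComponentsWithStats(m.astype(np.uint8)); i=1+np.argmax(st[1:,4]); print(n,st[i],ce[i])
    Q=P[l==i]; T=Q[Q[:,2]>.062]; print(len(T),np.median(T,0),T.min(0),T.max(0))
    # project in stand axes
    y=np.array([np.cos(np.radians(67.85)),np.sin(np.radians(67.85))]); x=np.array([y[1],-y[0]])
    print("top x",np.percentile(T[:,:2]@x,[2,50,98]),"y",np.percentile(T[:,:2]@y,[2,50,98]))
    Q=P[b:d,a:c].reshape(-1,3);Q=Q[np.isfinite(Q[:,0])&(Q[:,2]>.023)&(Q[:,2]<.031)]
    print("rails x",np.percentile(Q[:,:2]@x,[1,50,99]),"y",np.percentile(Q[:,:2]@y,[1,99]))
for yy in(y,-y): print(move([.557,-.211,.16],toolR(yy)))
E
```

```text
[[-0.001 -0.371 -0.929]
 [-0.002 -0.929  0.371]
 [-1.     0.002 -0.   ]]
top [452 157  12  14  93] [457.3655914 163.5483871]
54 [ 0.55374199 -0.20972473  0.0666998 ] [ 0.54120177 -0.21898615  0.06202235] [ 0.5658712  -0.2012792   0.07098331]
top x [0.58048304 0.59258334 0.60467395] y [0.00905042 0.01425517 0.01936074]
rails x [0.54844306 0.59361178 0.64270666] y [-0.06664588  0.1378714 ]
scene [189 240  13  20 190] [195.02631579 249.49473684]
67 [ 0.55736942 -0.21084969  0.06607534] [ 0.54450728 -0.22139409  0.06297798] [ 0.57053927 -0.20049284  0.07003402]
top x [0.58328883 0.59703148 0.60864457] y [0.00796464 0.01489632 0.02054083]
rails x [0.54578888 0.59998257 0.64109061] y [-0.06758752  0.13867719]
[ 9.360e+01  6.137e+02 -5.956e+02 -1.796e+02  2.000e-01 -0.000e+00]
[ 9.360e+01  6.137e+02 -5.956e+02  4.000e-01 -0.000e+00 -1.000e-01]
```

{"fn": "jog_arm", "kwargs": {
  "steps": "0 614 -595 0 0 0;0 614 -595 0 0 0;0 614 -595 0 0 0;0 614 -595 0 0 0;0 614 -595 0 0 0;0 614 -595 0 0 0;0 614 -595 0 0 0;0 614 -595 0 0 0;0 614 -595 0 0 0;0 614 -595 0 0 0",
  "grip": 130,
  "force": 40
}}

```text
time_s: 0.93
ee_pos: [0.3898, 0.1929, 0.2534]
tcp_rot: [-2.014, 0.389, 2.015]
ft_force: [1.2, 0.8, -0.6]
gripper_width: 0.0417
```

```bash
python3 - <<'E'
from h import *
from station import get_state
s=get_state();print(s["time_s"],s["ee_pos"],s["joint_pos"],s["gripper_width"])
y=np.array([np.cos(np.radians(67.85)),np.sin(np.radians(67.85))])
print(move([.556,-.211,.13],toolR(-y)))
E
```

```text
0.9333 [0.38978354 0.19287804 0.2534016 ] [ 8.36190976e-01  5.52001628e-02 -4.27098137e-01  7.01597357e-04
 -1.09031517e+00  3.55001196e-01] 0.041748803519485886
[ 1.240e+02  3.134e+02 -3.039e+02  4.000e-01  0.000e+00 -1.000e-01]
```

{"fn": "jog_arm", "kwargs": {
  "steps": "60 313 -304 0 0 0;60 313 -304 0 0 0;60 313 -304 0 0 0;60 313 -304 0 0 0;60 313 -304 0 0 0;60 313 -304 0 0 0;60 313 -304 0 0 0;124 313 -304 0 0 0;124 313 -304 0 0 0;124 313 -304 0 0 0"
}}

```text
time_s: 1.77
ee_pos: [0.5411, -0.1751, 0.1518]
tcp_rot: [-2.014, 0.389, 2.015]
ft_force: [1.0, 1.9, -0.4]
gripper_width: 0.0416
```

```bash
python3 - <<'E'
from h import *
from station import get_state
s=get_state();print(s["time_s"],s["ee_pos"],s["joint_pos"],s["gripper_width"])
y=np.array([np.cos(np.radians(67.85)),np.sin(np.radians(67.85))])
print(move([.556,-.211,.056],toolR(-y)))
E
```

```text
1.7667 [ 0.54105159 -0.17511373  0.1518072 ] [-0.02737486  0.38342564 -0.27242965  0.00200858 -0.91555981  1.2171076 ] 0.041618189848576834
[ 95.9  27.6 -27.2   0.4   0.   -0.1]
```

{"fn": "jog_arm", "kwargs": {
  "steps": "20 28 -27 0 0 0;20 28 -27 0 0 0;50 28 -27 0.3 0 0;70 28 -27 0.3 0 0;85 28 -27 0.3 0 0;92 28 -27 0.3 0 0;95 28 -27 0.3 0 0;95 28 -27 0.3 0 0;95 28 -27 0.3 0 0;95 28 -27 0.3 0 0"
}}

```text
time_s: 2.6
ee_pos: [0.5565, -0.2112, 0.0582]
tcp_rot: [-2.014, 0.393, 2.009]
ft_force: [-0.2, -0.6, 0.3]
gripper_width: 0.0419
```

{"fn": "jog_arm", "kwargs": {
  "steps": "0 0 0 0 0 0;0 0 0 0 0 0;0 0 0 0 0 0;0 0 0 0 0 0;0 0 0 0 0 0;0 0 0 0 0 0;0 0 0 0 0 0;0 0 0 0 0 0;0 0 0 0 0 0;0 0 0 0 0 0",
  "grip": 255,
  "force": 30
}}

```text
time_s: 3.43
ee_pos: [0.5571, -0.2113, 0.0593]
tcp_rot: [-2.015, 0.393, 2.007]
ft_force: [-0.6, 1.0, 6.1]
gripper_width: 0.0136
```

```bash
python3 - <<'E'
from h import *
from station import *
s=get_state();print(s["time_s"],s["ee_pos"],s["joint_pos"],s["gripper_width"],s["ft_force"])
f=grab_frame("top");cv2.imwrite("pics/t1.png",cv2.resize(f["image"][115:205,380:500,::-1],None,fx=5,fy=5))
E
```

```text
3.4333 [ 0.55713664 -0.21132954  0.05932145] [-0.09007525  0.53561854 -0.29590516  0.0030118  -0.73552285  1.27398662] 0.01360707014040054 [-0.56488234  1.00656284  6.13876576]
```

View pics/t1.png

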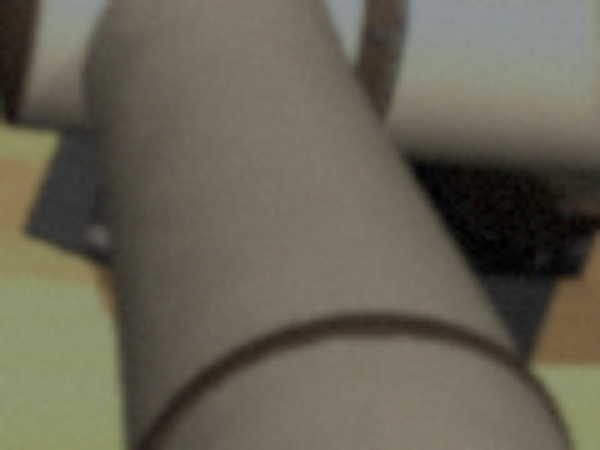

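{"fn": "jog_arm", "kwargs": {
  "steps": "0 4 0 0 0 0;0 9 0 0 0 0;0 15 0 0 0 0;0 21 0 0 0 0;0 27 0 0 0 0;0 32 0 0 0 0;0 35 0 0 0 0;0 37 0 0 0 0;0 38 0 0 0 0;0 38 0 0 0 0"
}}

```text
time_s: 4.32
ee_pos: [0.5426, -0.247, 0.0594]
tcp_rot: [-2.015, 0.394, 2.008]
ft_force: [-2.2, 0.4, 1.9]
gripper_width: 0.0136
```

```bash
python3 - <<'E'
from h import *
from station import *
s=get_state();y=np.array([np.cos(np.radians(67.85)),np.sin(np.radians(67.85)),0]);print(s["ee_pos"],s["ee_pos"]@y,s["ft_force"]@y,s["gripper_width"])
E
```

```text
[ 0.54255008 -0.24699531  0.05936894] -0.024207937422401928 -0.4985333885465977 0.013560958171385864
```

{"fn": "jog_arm", "kwargs": {
  "steps": "0 1 0 0 0 0;0 2 0 0 0 0;0 3 0 0 0 0;0 4 0 0 0 0;0 5 0 0 0 0;0 6 0 0 0 0;0 6 0 0 0 0;0 6 0 0 0 0;0 6 0 0 0 0;0 6 0 0 0 0"
}}

```text
time_s: 5.15
ee_pos: [0.5403, -0.2527, 0.0594]
tcp_rot: [-2.015, 0.394, 2.008]
ft_force: [-2.4, 0.3, 2.6]
gripper_width: 0.0132
```

{"fn": "jog_arm", "kwargs": {
  "steps": "0 1 0 0 0 0;0 2 0 0 0 0;0 3 0 0 0 0;0 3 0 0 0 0;0 3 0 0 0 0;0 3 0 0 0 0;0 3 0 0 0 0;0 3 0 0 0 0;0 3 0 0 0 0;0 3 0 0 0 0"
}}

```text
time_s: 5.98
ee_pos: [0.54, -0.2534, 0.0593]
tcp_rot: [-2.015, 0.391, 2.006]
ft_force: [1.6, 11.0, 3.9]
gripper_width: 0.0137
```

```bash
python3 - <<'E'
from h import *
from station import *
s=get_state();y=np.array([np.cos(np.radians(67.85)),np.sin(np.radians(67.85)),0]);print(s["ee_pos"],s["ee_pos"]@y,s["ft_force"]@y,s["gripper_width"])
f=grab_frame("scene");cv2.imwrite("pics/s2.png",cv2.resize(f["image"][200:300,130:290,::-1],None,fx=5,fy=5));np.savez("scene2.npz",**f)
E
```

```text
[ 0.53999839 -0.25335869  0.0593468 ] -0.031063775691871347 10.811578966756912 0.013739936502991794
```

View pics/s2.png

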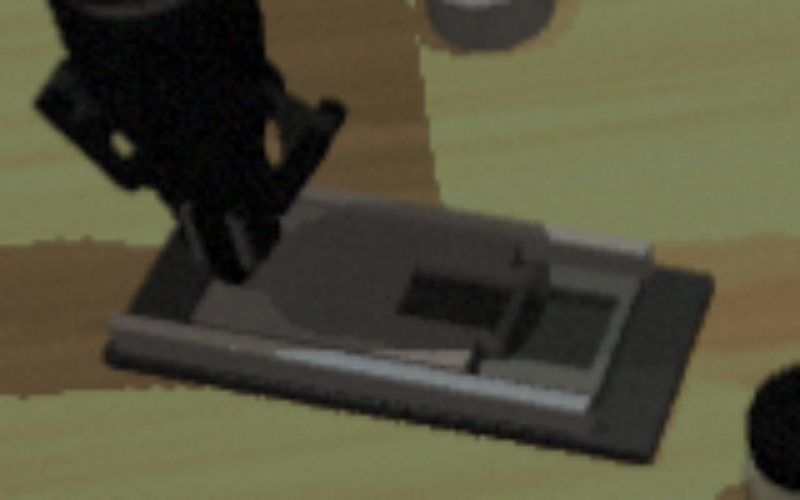

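Keeper reached its stop at 11 N, and the scene view shows the pocket clear at about (580,325) in the crop. Releasing.

{"fn": "jog_arm", "kwargs": {
  "steps": "0 -1.5 0 0 0 0;0 -1.5 0 0 0 0;0 -1.5 0 0 0 0;0 -1.5 0 0 0 0;-20 -1.5 0 0 0 0;-50 -1.5 0 0 0 0;-90 -1.5 0 0 0 0;-130 -30 30 0 0 0;-140 -60 70 0 0 0;-140 -100 100 0 0 0",
  "grip": 110
}}

```text
time_s: 6.87
ee_pos: [0.4945, -0.1518, 0.1989]
tcp_rot: [-2.019, 0.394, 1.999]
ft_force: [1.0, 0.9, -0.4]
gripper_width: 0.0485
```

```bash
python3 - <<'E'
from h import *
from station import *
s=get_state();print(s["ee_pos"],s["gripper_width"])
for n,(a,b,c,d) in(("top",(380,115,500,205)),("scene",(130,200,290,300))):
  f=grab_frame(n);cv2.imwrite(f"pics/{n}3.png",cv2.resize(f["image"][b:d,a:c,::-1],None,fx=5,fy=5));np.savez(n+"3.npz",**f)
# spindle fit with both clouds (initial frames)
from scipy.optimize import least_squares
for n,(a,b,c,d) in dict(top=(250,165,310,210),scene=(340,180,405,240)).items():
  f=dict(np.load(n+"0.npz"));Q=cloud(f)[b:d,a:c].reshape(-1,3);Q=Q[np.isfinite(Q[:,0])&(Q[:,2]>.066)]
  def dist(p):
    m=np.array([np.cos(p[2]),np.sin(p[2])]);n_=np.array([-m[1],m[0]])
    q=Q[:,:2]-p[:2];t=np.abs(q@m);r=np.hypot(q@n_,Q[:,2]-p[3])
    bar=np.abs(np.hypot(np.maximum(t-.04,0),r-.0105))
    fl=np.hypot(np.maximum(np.abs(t-.044)-.004,0),r-.017)
    end=np.hypot(t-.048,np.maximum(r-.017,0)); fi=np.hypot(t-.04,np.maximum(np.abs(r-.01375)-.00325,0))
    mid=np.hypot(np.maximum(t-.01,0),r-.013)
    disc=np.hypot(np.abs(q@n_)-.015,np.maximum(np.hypot(q@m,Q[:,2]-p[3])-.012,0))
    return np.min([bar,fl,end,fi,mid,disc],0)
  r=least_squares(dist,[.503,.202,np.radians(100.5),.075],loss="soft_l1",f_scale=.002)
  print(n,len(Q),r.x,np.degrees(r.x[2]),np.median(np.abs(r.fun)))
E
```

```text
[ 0.49451152 -0.15179219  0.19885412] 0.04848967207588876
top 546 [0.50297593 0.2021979  1.75950108 0.07440889] 100.81198605878306 0.0008421519497169468
scene 516 [0.50105646 0.20271903 1.76134477 0.07512614] 100.91762140916299 0.0007829253160099308
```

View pics/top3.png

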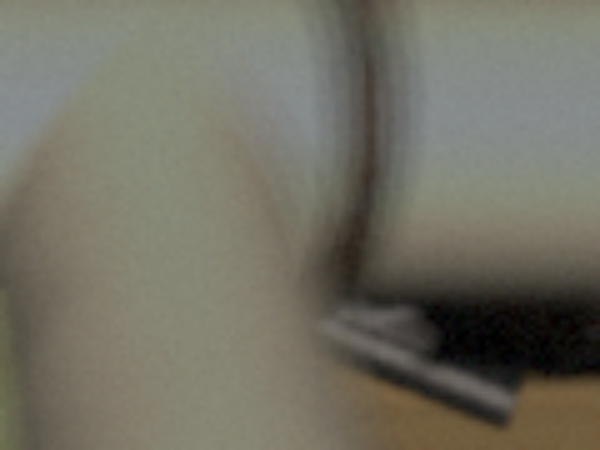

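View pics/scene3.png

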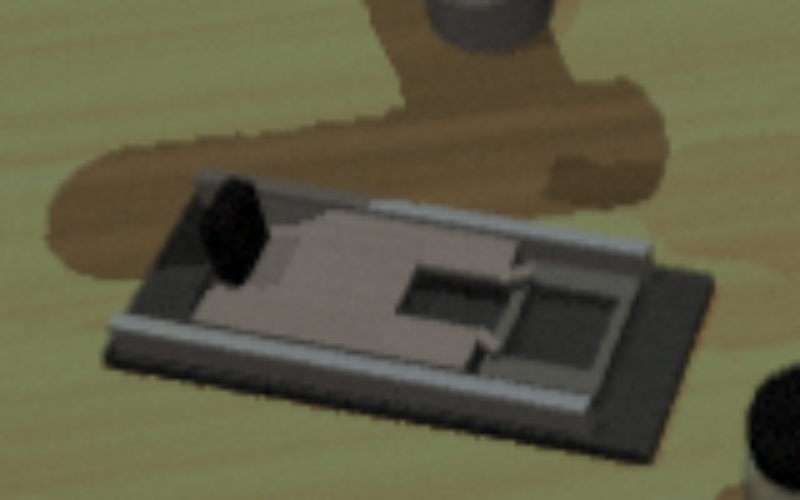

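```bash
python3 - <<'E'
from h import *
from station import *
a=np.radians(190.86)
print(move([.502,.2025,.16],toolR([np.cos(a),np.sin(a)])))
# pocket estimate from scene3 pixel corners: crop/5+offset; inner pocket at wall top z=.0195 
f=dict(np.load("scene3.npz"))
c=np.array([[530,285],[617,300],[597,368],[500,355]])/5+[130,200]
for z in(.0195,):
    W=ray_at_z(f,c,z);print(W,W.mean(0))
print(proj(f,[[.5936,-.1186,.0195]]),(proj(f,[[.5936,-.1186,.0195]])-[130,200])*5)
y=np.array([np.cos(np.radians(67.85)),np.sin(np.radians(67.85))]);x=np.array([y[1],-y[0]])
cs=[np.array([.5936,-.1186])+.0205*(i*x+j*y) for i,j in((1,1),(1,-1),(-1,-1),(-1,1))]
for z in(.0195,.01): print((proj(f,[[*q,z] for q in cs])-[130,200])*5)
E
```

```text
[ 3.780e+01 -3.292e+02  1.217e+02  5.730e+01 -3.000e-01  3.000e-01]
[[ 0.56905321 -0.1280826   0.0195    ]
 [ 0.58424848 -0.09097936  0.0195    ]
 [ 0.61953957 -0.1024001   0.0195    ]
 [ 0.6052367  -0.142882    0.0195    ]] [ 0.59451949 -0.11608601  0.0195    ]
[[241.0191983  265.13697348]] [[555.09599149 325.68486739]]
[[585.53631501 371.1244873 ]
 [494.24636566 355.11174686]
 [525.6850137  281.75998685]
 [614.58457443 296.91184182]]
[[587.8532717  384.37300651]
 [497.16285312 368.3947298 ]
 [528.31167532 295.15531613]
 [616.6430171  310.28021423]]
```

{"fn": "jog_arm", "kwargs": {
  "steps": "0 -329 122 57.3 -0.3 0.3;0 -329 122 57.3 -0.3 0.3;0 -329 122 57.3 -0.3 0.3;0 -329 122 57.3 -0.3 0.3;0 -329 122 57.3 -0.3 0.3;10 -329 122 57.3 -0.3 0.3;20 -329 122 57.3 -0.3 0.3;38 -329 122 57.3 -0.3 0.3;38 -329 122 57.3 -0.3 0.3;38 -329 122 57.3 -0.3 0.3"
}}

```text
time_s: 7.8
ee_pos: [0.5019, 0.2053, 0.1582]
tcp_rot: [-1.346, 1.114, 1.348]
ft_force: [0.4, 0.1, 0.7]
gripper_width: 0.0486
```

```bash
python3 - <<'E'
from h import *
from station import *
a=np.radians(190.86);s=get_state();print(s["joint_pos"])
print(move([.502,.2025,.078],toolR([np.cos(a),np.sin(a)])))
y=np.array([np.cos(np.radians(67.85)),np.sin(np.radians(67.85))]);x=np.array([y[1],-y[0]])
f=grab_frame("top");np.savez("top4.npz",**f)
img=np.ascontiguousarray(cv2.resize(f["image"][115:205,380:500,::-1],None,fx=6,fy=6))
cv2.imwrite("pics/t4.png",img)
cs=[np.array([.5936,-.1186])+.0205*(i*x+j*y) for i,j in((1,1),(1,-1),(-1,-1),(-1,1))]
for z in(.0195,.01): print((proj(f,[[*q,z] for q in cs])-[380,115])*6)
E
```

```text
[ 0.68709853  0.33605568 -0.32778549 -0.00095736 -0.90754413 -0.49773231]
[80.2  0.3 -2.8 -0.   0.  -0.1]
[[172.75169208 143.08499195]
 [268.36757702 181.68116353]
 [232.44884421 274.86824973]
 [136.33967312 235.96735293]]
[[167.61478411 149.20319664]
 [262.3262073  187.44006574]
 [226.70978202 279.77713203]
 [131.51539464 241.24120026]]
```

View pics/t4.png

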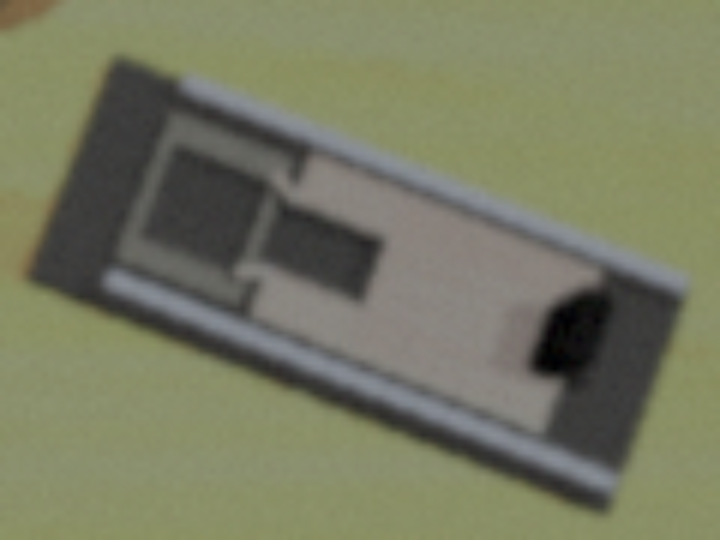

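{"fn": "jog_arm", "kwargs": {
  "steps": "20 0 -3 0 0 0;40 0 -3 0 0 0;55 0 -3 0 0 0;65 0 -3 0 0 0;72 0 -3 0 0 0;77 0 -3 0 0 0;80 0 -3 0 0 0;80 0 -3 0 0 0;80 0 -3 0 0 0;80 0 -3 0 0 0"
}}

```text
time_s: 8.68
ee_pos: [0.5029, 0.2039, 0.0781]
tcp_rot: [-1.35, 1.111, 1.351]
ft_force: [-0.1, -0.8, -0.5]
gripper_width: 0.0486
```

```bash
python3 - <<'E'
from h import *
from station import *
s=get_state();print(s["ee_pos"],s["ft_force"])
f=grab_frame("scene");cv2.imwrite("pics/s5.png",cv2.resize(f["image"][140:250,320:430,::-1],None,fx=5,fy=5))
E
```

```text
[0.50286687 0.20385788 0.07808647] [-0.14135934 -0.83034591 -0.52155389]
```

View pics/s5.png

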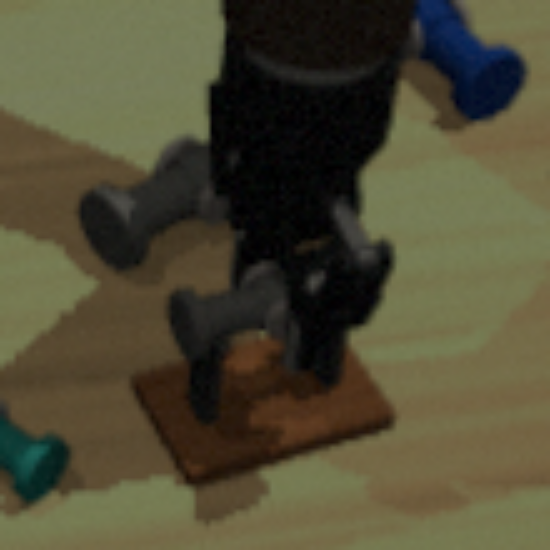

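{"fn": "jog_arm", "kwargs": {
  "steps": "0 0 -1.3 0 0 0;0 0 -1.3 0 0 0;0 0 -1.3 0 0 0;0 0 -1.3 0 0 0;0 0 -1.3 0 0 0;0 0 -1.3 0 0 0;0 0 -1.3 0 0 0;0 0 -1.3 0 0 0;0 0 -1.3 0 0 0;0 0 -1.3 0 0 0",
  "grip": 255,
  "force": 60
}}

```text
time_s: 9.57
ee_pos: [0.5014, 0.2019, 0.0787]
tcp_rot: [-1.349, 1.115, 1.352]
ft_force: [-6.2, -0.2, 6.0]
gripper_width: 0.0291
```

{"fn": "jog_arm", "kwargs": {
  "steps": "-4 0 0 0 0 0;-10 0 0 0 0 0;-20 0 0 0 0 0;-32 0 0 0 0 0;-46 0 0 0 0 0;-62 0 0 0 0 0;-80 0 0 0 0 0;-95 0 0 0 0 0;-105 0 0 0 0 0;-110 0 0 0 0 0"
}}

```text
time_s: 10.4
ee_pos: [0.5021, 0.2021, 0.1901]
tcp_rot: [-1.349, 1.113, 1.351]
ft_force: [-0.9, 0.3, -3.2]
gripper_width: 0.0291
```

```bash
python3 - <<'E'
from h import *
from station import *
s=get_state();print(s["ee_pos"],s["ft_force"],s["wrist_torque"],s["gripper_width"])
f=grab_frame("scene");np.savez("scene6.npz",**f);cv2.imwrite("pics/s6.png",cv2.resize(f["image"][100:220,320:440,::-1],None,fx=5,fy=5))
E
```

```text
[0.50207241 0.20209021 0.19012243] [-0.9253106   0.29969375 -3.16129603] [-0.00854619 -0.03392806  0.01198246] 0.02914616101557394
```

View pics/s6.png

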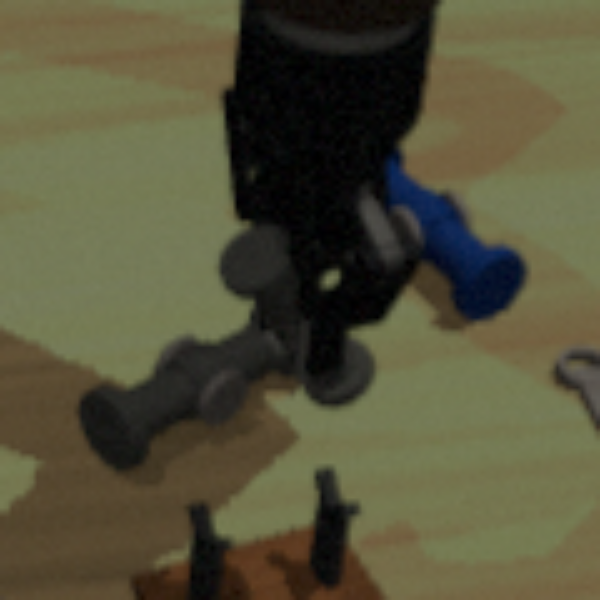

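The heavy end is the right-hand one in this view: that flange dipped, at (340,375) in the crop, towards world +y. Next I'll measure the dip angle.

```bash
cat >> h.py <<'E'
from scipy.optimize import least_squares
def bardist(Q,c,u,side=None):
    q=Q-c;tt=q@u;t=np.abs(tt);r=np.linalg.norm(q-np.outer(tt,u),axis=1)
    bar=np.hypot(np.maximum(t-.04,0),r-.0105); fl=np.hypot(np.maximum(np.abs(t-.044)-.004,0),r-.017)
    end=np.hypot(t-.048,np.maximum(r-.017,0)); fi=np.hypot(t-.04,np.maximum(np.abs(r-.01375)-.00325,0))
    mid=np.hypot(np.maximum(t-.01,0),r-.013)
    return np.min([bar,fl,end,fi,mid],0)
def fitbar(f,c0,u0,rad=.06,excl=None,low=None):
    P=cloud(f).reshape(-1,3);im=np.asarray(f["image"]).reshape(-1,3).astype(int)
    ok=np.isfinite(P[:,0]);P,im=P[ok],im[ok]
    k=(np.linalg.norm(P-c0,axis=1)<rad)&(im.max(1)>30)&(im.max(1)-im.min(1)<45); Q=P[k]
    k=bardist(Q,np.asarray(c0),u0)<.014; Q=Q[k]
    e1=np.cross(u0,[0.3,.5,.8]);e1/=np.linalg.norm(e1);e2=np.cross(u0,e1)
    def U(p): u=u0+p[0]*e1+p[1]*e2; return u/np.linalg.norm(u)
    fn=lambda p: bardist(Q,c0+p[2:]*.1,U(p))
    r=least_squares(fn,np.zeros(5),loss="soft_l1",f_scale=.0015)
    return len(Q),c0+r.x[2:]*.1,U(r.x),np.median(r.fun)
E
python3 - <<'E'
from h import *
f=dict(np.load("scene6.npz"))
h=np.array([np.cos(np.radians(100.86)),np.sin(np.radians(100.86)),0])
for d in(45,55,65,75):
    u=h*np.cos(np.radians(d))-np.array([0,0,1])*np.sin(np.radians(d))
    n,c,u2,m=fitbar(f,np.array([.502,.2021,.187]),u)
    print(d,n,c,u2,m,"dip",np.degrees(np.arcsin(-u2[2])),"yaw",np.degrees(np.arctan2(u2[1],u2[0])))
E
```

```text
45 258 [0.50576936 0.20102611 0.18490838] [-0.10853904  0.52216138 -0.8459118 ] 0.0011179614477237407 dip 57.76975919282203 yaw 101.74256547978989
55 258 [0.50576937 0.20102621 0.18490844] [-0.10853894  0.52215957 -0.84591293] 0.0011179754313747174 dip 57.769881037444094 yaw 101.74259503257956
65 261 [0.50612275 0.20132678 0.18520233] [-0.10469923  0.51206357 -0.85254265] 0.0011378583640449073 dip 58.489308757371695 yaw 101.55572304764146
75 262 [0.50617808 0.2014533  0.18527734] [-0.10656611  0.50867025 -0.85434082] 0.0011647288332433288 dip 58.68698762790828 yaw 101.83230511805286
```

```bash
python3 - <<'E'
from h import *
f=dict(np.load("top4.npz"));P=cloud(f)
Q=P[80:120,355:395].reshape(-1,3);Q=Q[np.isfinite(Q[:,0])&(Q[:,2]>.06)];print("jar",np.median(Q,0),Q.min(0),Q.max(0))
for hy in(-11,-25,-40):
    z=np.array([np.cos(np.radians(hy)),np.sin(np.radians(hy))])
    Rt=toolR([-z[1],z[0]]) ; print(Rt.as_matrix()[:,2])
    Rt=Rt*R.from_euler("y",32,degrees=True)
    ax=Rt.as_matrix()[:,0]
    j=np.median(Q,0)[:2]-[.594,-.118]; print(hy,"jar along/lat",j@z, j@[-z[1],z[0]])
    print(move(np.array([.594,-.118,.17])-.003*ax,Rt))
E
```

```text
jar [ 0.70094598 -0.01881498  0.07962654] [ 0.67718676 -0.04459144  0.0606329 ] [0.72809561 0.00709965 0.08438076]
[ 0.98162718 -0.190809    0.        ]
-11 jar along/lat 0.08605568370668423 0.11776896509451637
[  17.4  -30.2 -332.5  108.7   21.    31.1]
[ 0.90630779 -0.42261826  0.        ]
-25 jar along/lat 0.0550085708438781 0.1350894776486027
[  17.4  -30.  -332.8  122.2   17.8   34.9]
[ 0.76604444 -0.64278761  0.        ]
-40 jar along/lat 0.018170469636944034 0.1447236810989521
[  17.4  -29.7 -333.1  136.5   13.8   39. ]
```

{"fn": "jog_arm", "kwargs": {
  "steps": "-5 -1 -10 3 0 0;-10 -3 -25 9 0 0;-10 -5 -48 16 0 0;-10 -7 -74 23 0 0;-10 -9 -100 30 0 0;-10 -12 -126 37 0 0;-10 -14 -152 44 0 0;-10 -16 -178 51 0 0;-10 -18 -204 58 0 0;-10 -21 -230 65 0 0"
}}

```text
time_s: 11.28
ee_pos: [0.5661, -0.0209, 0.1986]
tcp_rot: [-0.487, 1.519, 0.49]
ft_force: [0.4, -0.3, -3.7]
gripper_width: 0.0289
```

```bash
python3 - <<'E'
from h import *
from station import *
s=get_state();print(s["joint_pos"])
hy=-11;z=np.array([np.cos(np.radians(hy)),np.sin(np.radians(hy))])
print(move(np.array([.594,-.118,.20]),toolR([-z[1],z[0]])))
E
```

```text
[ 0.24820409  0.333609   -0.21452458 -0.00188066 -1.02691669 -1.19510822]
[ -1.6 -95.1 -34.   46.7  -0.3  -0.1]
```

{"fn": "jog_arm", "kwargs": {
  "steps": "0 -20 -7 7 0 0;0 -40 -14 14 0 0;0 -55 -20 21 0 0;0 -68 -25 28 0 0;0 -78 -28 34 0 0;0 -86 -31 39 0 0;0 -92 -33 43 0 0;0 -95 -34 46 0 0;0 -95 -34 46.7 0 0;0 -95 -34 46.7 0 0"
}}

```text
time_s: 12.12
ee_pos: [0.5933, -0.118, 0.1971]
tcp_rot: [0.151, 1.573, -0.151]
ft_force: [-0.2, -0.4, -3.8]
gripper_width: 0.029
```

{"fn": "jog_arm", "kwargs": {
  "steps": "0 0 0 0 3 0;0 0 0 0 7 0;0 0 0 0 12 0;0 0 0 0 17 0;0 0 0 0 22 0;0 0 0 0 26 0;0 0 0 0 29 0;0 0 0 0 31 0;0 0 0 0 32 0;0 0 0 0 32 0"
}}

```text
time_s: 12.95
ee_pos: [0.5937, -0.1176, 0.1955]
tcp_rot: [0.204, 2.13, -0.112]
ft_force: [0.3, -0.2, -3.4]
gripper_width: 0.0291
```

```bash
python3 - <<'E'
from h import *
from station import *
s=get_state();M=R.from_rotvec(s["tcp_rot"]).as_matrix();print(s["joint_pos"],M.round(3),s["gripper_width"])
g=s["ee_pos"]+.003*M[:,0];print("grasp",g)
for n in("scene","top"):
  f=grab_frame(n);np.savez(n+"7.npz",**f)
  print(n,fitbar(f,g,np.array([0,0,-1.])))
  c=proj(f,[g])[0].astype(int);cv2.imwrite(f"pics/{n}7.png",cv2.resize(f["image"][max(0,c[1]-60):c[1]+60,c[0]-70:c[0]+70,::-1],None,fx=5,fy=5))
E
```

```text
[ 0.01763911  0.67244803  0.28935559 -0.11319727 -1.74353035 -1.76755342] [[-0.527  0.19   0.828]
 [ 0.102  0.982 -0.161]
 [-0.844 -0.    -0.537]] 0.029066058723662427
grasp [ 0.59211964 -0.11733935  0.19299799]
scene (91, array([ 0.59376112, -0.11497823,  0.19284003]), array([-0.0648041 , -0.03586771, -0.9972532 ]), np.float64(0.0006745898991423159))
top (0, array([ 0.59211964, -0.11733935,  0.19299799]), array([ 0.,  0., -1.]), np.float64(nan))
  return _methods._mean(a, axis=axis, dtype=dtype,
  ret = ret.dtype.type(ret / rcount)
```

View pics/scene7.png

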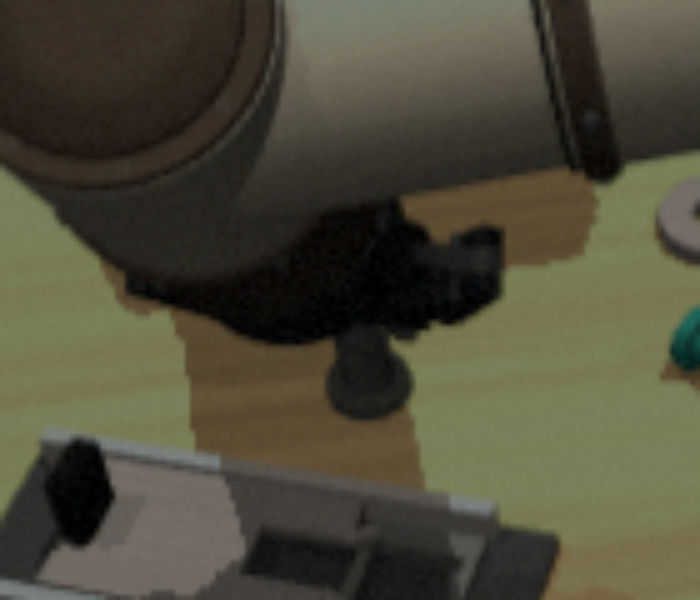

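```bash
python3 - <<'E'
from h import *
f=dict(np.load("scene7.npz"));g=np.array([.5921,-.1173,.193])
P=cloud(f).reshape(-1,3);im=f["image"].reshape(-1,3).astype(int);ok=np.isfinite(P[:,0]);P,im=P[ok],im[ok]
Q=P[(np.hypot(*(P-g)[:,:2].T)<.03)&(P[:,2]>.13)&(P[:,2]<.182)]
Q=Q[bardist(Q,g,np.array([0,0,-1.]))<.008]
h=np.array([np.cos(np.radians(-11)),np.sin(np.radians(-11)),0])
def U(t): return np.array([0,0,-1])*np.cos(t)+h*np.sin(t)
print(len(Q))
for fixz in(0,1):
  fn=lambda p: bardist(Q,np.array([p[0],p[1],.193 if fixz else p[3]]),U(p[2]))
  r=least_squares(fn,[g[0],g[1],0,.193],loss="soft_l1",f_scale=.0015);J=r.jac
  print(r.x,np.degrees(r.x[2]),np.median(r.fun), "bottom",np.r_[r.x[:2],r.x[3]]+.048*U(r.x[2]))
E
```

```text
223
[ 0.59111976 -0.11664055 -0.01241237  0.19237332] -0.7111763033365134 0.0006267152043612882 bottom [ 0.59053492 -0.11652687  0.14437701]
[ 0.59154207 -0.1166845  -0.02615402  0.193     ] -1.4985151303371802 0.0006273499976148095 bottom [ 0.59030988 -0.11644499  0.14501642]
```

```bash
python3 - <<'E'
from h import *
from station import *
s=get_state();R0=R.from_rotvec(s["tcp_rot"]);Rt=R0*R.from_euler("y",-1,degrees=True)
g=np.array([.595,-.1173,.083]);print(move(g-.003*Rt.as_matrix()[:,0],Rt))
print(move(g-.003*Rt.as_matrix()[:,0]+[0,0,.03],Rt))
E
```

```text
[92.4  0.8 62.2  0.  -1.  -0. ]
[67.1  0.8 46.1  0.  -1.  -0. ]
```

{"fn": "jog_arm", "kwargs": {
  "steps": "10 0.1 7 0 -0.2 0;25 0.2 16 0 -0.4 0;40 0.4 26 0 -0.6 0;55 0.6 37 0 -0.8 0;67 0.8 46 0 -1 0;77 0.8 53 0 -1 0;85 0.8 57 0 -1 0;90 0.8 60.5 0 -1 0;92.4 0.8 62.2 0 -1 0;92.4 0.8 62.2 0 -1 0"
}}

```text
time_s: 13.88
ee_pos: [0.5966, -0.1176, 0.0854]
tcp_rot: [0.202, 2.111, -0.114]
ft_force: [0.2, 0.6, -3.6]
gripper_width: 0.0292
```

```bash
cat > fit8.py <<'E'
from h import *
from station import *
import sys
def run(tag,off=[0,0,0]):
  s=get_state();M=R.from_rotvec(s["tcp_rot"]).as_matrix();g=s["ee_pos"]+.003*M[:,0];print("grasp",g,s["ft_force"])
  f=grab_frame("scene");np.savez(tag+".npz",**f)
  c=proj(f,[g-[0,0,.03]])[0].astype(int);cv2.imwrite(f"pics/{tag}.png",cv2.resize(f["image"][max(0,c[1]-45):c[1]+45,c[0]-60:c[0]+60,::-1],None,fx=6,fy=6))
  P=cloud(f).reshape(-1,3);P=P[np.isfinite(P[:,0])]
  Q=P[(np.hypot(*(P-g)[:,:2].T)<.03)&(P[:,2]>g[2]-.055)&(P[:,2]<g[2]-.01)&(P[:,2]>.03)]
  Q=Q[bardist(Q,g,np.array([0,0,-1.]))<.008]
  h=M[:,2]*[1,1,0];h/=np.linalg.norm(h)
  U=lambda t: np.array([0,0,-1])*np.cos(t)+h*np.sin(t)
  fn=lambda p: bardist(Q,np.array([p[0],p[1],g[2]]),U(p[2]))
  r=least_squares(fn,[g[0],g[1],0],loss="soft_l1",f_scale=.0015)
  print(len(Q),r.x,"tilt",np.degrees(r.x[2]),"bottom",np.r_[r.x[:2],g[2]]+.048*U(r.x[2]))
if __name__=="__main__": run(sys.argv[1])
E
python3 fit8.py s8
```

```text
grasp [ 0.5950434  -0.11725884  0.08284314] [ 0.20449143  0.62611574 -3.57752627]
174 [ 0.59474346 -0.11680198 -0.01677114] tilt -0.9609157062396667 bottom [ 0.5939532  -0.11664876  0.03484989]
```

View pics/s8.png

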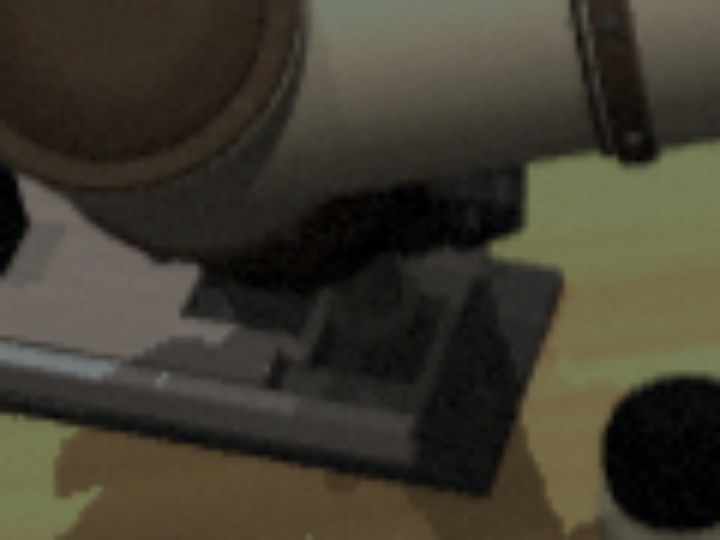

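{"fn": "jog_arm", "kwargs": {
  "steps": "2.6 0 1.6 0 0 0;5.1 0 3.1 0 0 0;7.7 0 4.7 0 0 0;10.2 0 6.3 0 0 0;12.8 0 7.8 0 0 0;15.4 0 9.4 0 0 0;17.1 0 10.4 0 0 0;18.8 0 11.5 0 0 0;18.8 0 11.5 0 0 0;18.8 0 11.5 0 0 0"
}}

```text
time_s: 14.77
ee_pos: [0.5968, -0.1177, 0.0638]
tcp_rot: [0.202, 2.11, -0.114]
ft_force: [0.7, -0.0, -3.1]
gripper_width: 0.0291
```

```bash
python3 fit8.py s9
```

```text
grasp [ 0.59528537 -0.11737156  0.06119294] [ 0.73688151 -0.0124582  -3.13724002]
45 [ 0.59623203 -0.11688236 -0.07406354] tilt -4.243528036255884 bottom [ 0.59274512 -0.1162065   0.01332453]
```

View pics/s9.png

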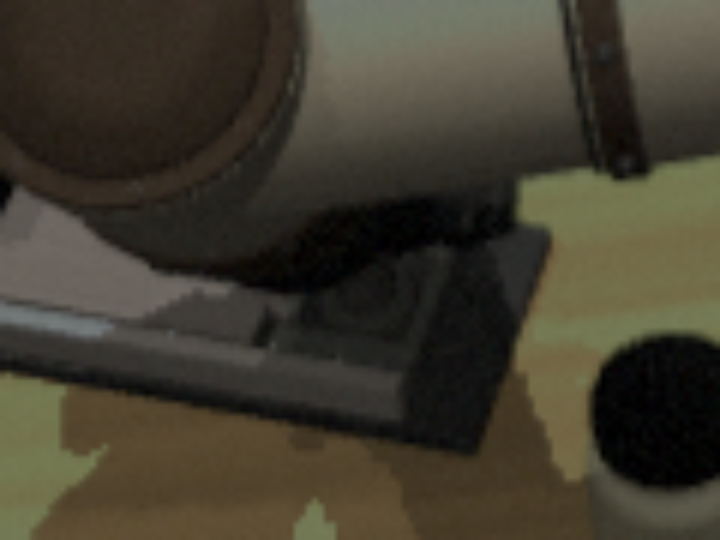

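The flange is inside the pocket at about (360,300) in the crop, with no contact force. Setting down gently.

{"fn": "jog_arm", "kwargs": {
  "steps": "0.4 0 0.3 0 0 0;0.9 0 0.5 0 0 0;1.3 0 0.8 0 0 0;1.7 0 1 0 0 0;2.1 0 1.3 0 0 0;2.1 0 1.3 0 0 0;2.6 0 1.6 0 0 0;2.6 0 1.6 0 0 0;2.6 0 1.6 0 0 0;2.6 0 1.6 0 0 0"
}}

```text
time_s: 15.65
ee_pos: [0.5971, -0.1178, 0.0614]
tcp_rot: [0.202, 2.109, -0.114]
ft_force: [-0.1, -0.3, 0.4]
gripper_width: 0.0292
```

{"fn": "jog_arm", "kwargs": {
  "steps": "0.3 0 0.2 0 0 0;0.6 0 0.3 0 0 0;0.8 0 0.5 0 0 0;0.8 0 0.5 0 0 0;0.8 0 0.5 0 0 0;0.8 0 0.5 0 0 0;0.8 0 0.5 0 0 0;0.8 0 0.5 0 0 0;0.8 0 0.5 0 0 0;0.8 0 0.5 0 0 0"
}}

```text
time_s: 16.48
ee_pos: [0.5973, -0.1179, 0.0613]
tcp_rot: [0.201, 2.109, -0.114]
ft_force: [0.7, 0.6, 5.3]
gripper_width: 0.0293
```

```bash
python3 fit8.py s10; python3 -c "
from station import *
print(get_state())"
```

```text
grasp [ 0.5957221  -0.11758938  0.05874793] [0.6762632  0.59842201 5.31600863]
35 [ 0.59665201 -0.11678813 -0.08528739] tilt -4.886607239062062 bottom [ 0.59263744 -0.11601234  0.0109224 ]
{'time_s': 16.5333, 'joint_pos': array([ 0.01913906,  0.79285301,  0.16981262, -0.10798333, -1.48438679,
       -1.74168347]), 'dq': array([ 0.00086267,  0.00025097, -0.00086284, -0.0013322 ,  0.00073695,
        0.00080011]), 'joint_torque': array([-3.34846694e-01, -5.06162238e+01,  1.41105562e+01,  3.15060608e+00,
       -2.31924313e-01, -4.82322404e-02]), 'ee_pos': array([ 0.59725789, -0.11785824,  0.06129893]), 'tcp_rot': array([ 0.20101095,  2.10911163, -0.1141566 ]), 'ft_force': array([2.63932516e-03, 1.80930834e+00, 5.99577191e+00]), 'wrist_torque': array([ 0.18872705, -0.22969326, -0.09876817]), 'gripper_width': 0.02893658094127982}
```

{"fn": "jog_arm", "kwargs": {
  "steps": "0 0 0 0 0 0;0 0 0 0 0 0;0 0 0 0 0 0;0 0 0 0 0 0;0 0 0 0 0 0;0 0 0 0 0 0;0 0 0 0 0 0;0 0 0 0 0 0;0 0 0 0 0 0;0 0 0 0 0 0",
  "grip": 90
}}

```text
time_s: 17.37
ee_pos: [0.5973, -0.1179, 0.0613]
tcp_rot: [0.201, 2.109, -0.114]
ft_force: [-0.2, -0.6, 0.1]
gripper_width: 0.0552
```

{"fn": "jog_arm", "kwargs": {
  "steps": "-5 0 0 0 0 0;-14 0 0 0 0 0;-26 0 0 0 0 0;-40 0 0 0 0 0;-56 0 0 0 0 0;-74 0 0 0 0 0;-92 0 0 0 0 0;-105 0 0 0 0 0;-114 0 0 0 0 0;-120 0 0 0 0 0"
}}

```text
time_s: 18.2
ee_pos: [0.6596, -0.1299, 0.1658]
tcp_rot: [0.201, 2.106, -0.114]
ft_force: [-0.3, 0.5, 0.2]
gripper_width: 0.0551
```

```bash
python3 - <<'E'
from h import *
from station import *
s=get_state();print(s["ee_pos"],s["joint_pos"],s["ft_force"],s["gripper_width"])
f=grab_frame("scene");np.savez("s11.npz",**f);cv2.imwrite("pics/s11.png",cv2.resize(f["image"][190:300,140:320,::-1],None,fx=4,fy=4))
g=np.array([.595,-.1175,.058]);print(fitbar(f,g,np.array([0,0,-1.])))
E
```

```text
[ 0.6596153  -0.12987749  0.16582829] [ 0.00290191  0.80007827  0.46931054 -0.10087692 -1.77343349 -1.7575529 ] [-0.34029367  0.52672483  0.22981823] 0.055123255565091005
(306, array([ 0.59948241, -0.11680159,  0.05933373]), array([ 0.04942678,  0.06258516, -0.99681497]), np.float64(0.0040841511214770735))
```

View pics/s11.png

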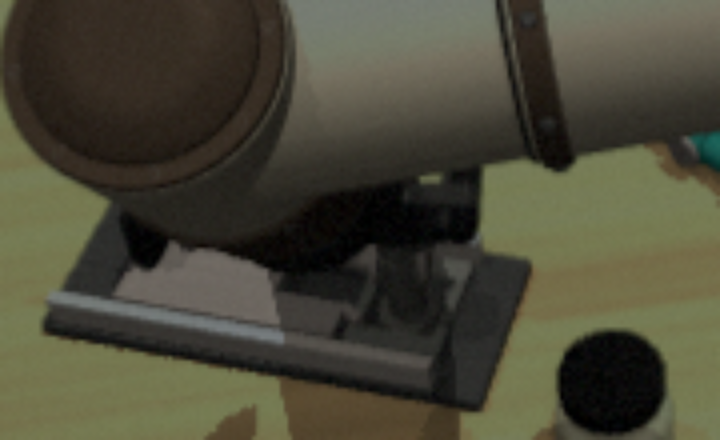

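```bash
python3 - <<'E'
from h import *
from station import *
y=np.array([np.cos(np.radians(67.85)),np.sin(np.radians(67.85))])
s=get_state();R0=R.from_rotvec(s["tcp_rot"])
print(R0.inv().apply([0,0,60]))
print(move([.540,-.2534,.21],toolR(y)))
E
```

```text
[-5.14165551e+01 -4.99068668e-02 -3.09246725e+01]
[  11.3 -143.9 -103.5   11.   -30.9    3.1]
```

{"fn": "jog_arm", "kwargs": {
  "steps": "-26 0 -15 0 0 0;-52 0 -31 0 0 0;-52 0 -31 0 -4 0;-45 -20 -40 2 -10 0;-38 -45 -50 4 -16 1;-28 -75 -62 6 -21 1;-18 -100 -75 8 -26 2;-8 -122 -88 10 -29 3;4 -137 -98 11 -30.9 3.1;11.3 -143.9 -103.5 11 -30.9 3.1",
  "grip": 120
}}

```text
time_s: 19.08
ee_pos: [0.5363, -0.2544, 0.2106]
tcp_rot: [0.306, 1.549, -0.306]
ft_force: [-0.5, -0.3, -0.8]
gripper_width: 0.0452
```

```bash
python3 - <<'E'
from h import *
from station import *
y=np.array([np.cos(np.radians(67.85)),np.sin(np.radians(67.85))])
s=get_state();print(s["joint_pos"],s["gripper_width"])
print(move([.540,-.2534,.06],toolR(y)))
f=grab_frame("scene");np.savez("s12.npz",**f);cv2.imwrite("pics/s12.png",cv2.resize(f["image"][190:300,140:320,::-1],None,fx=4,fy=4))
g=np.array([.595,-.1175,.058]);print(fitbar(f,g,np.array([0,0,-1.])))
P=cloud(f).reshape(-1,3);P=P[np.isfinite(P[:,0])];Q=P[(np.hypot(P[:,0]-.595,P[:,1]+.1175)<.03)&(P[:,2]>.1)]
print("top face",len(Q),np.median(Q,0),(Q.min(0)+Q.max(0))/2)
E
```

```text
[-1.70518714e-01  3.64600341e-01 -1.34802845e-01 -1.77362186e-04
 -1.07156566e+00 -1.79018215e+00] 0.04519349789800853
[150.6   2.4   3.1  -0.2  -0.   -0. ]
(602, array([ 0.59763276, -0.11578155,  0.05847294]), array([ 0.06366679,  0.04575728, -0.99692167]), np.float64(0.001971135615317497))
top face 2290 [ 0.59646719 -0.11718617  0.49864867] [ 0.58896803 -0.11756251  0.31502184]
```

View pics/s12.png

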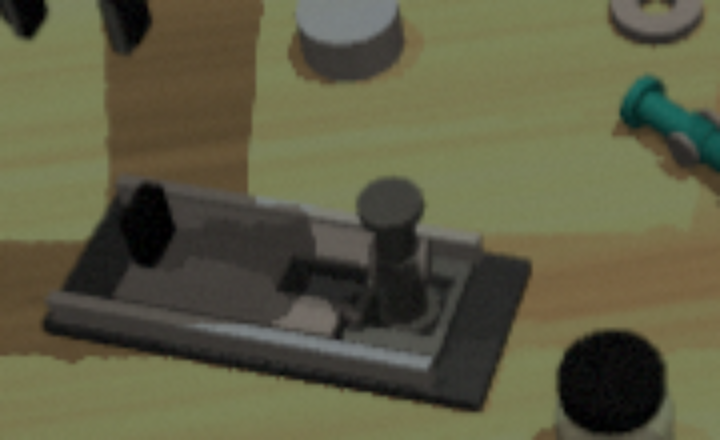

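```bash
python3 - <<'E'
from h import *
f=dict(np.load("s12.npz"))
print((proj(f,[[.595,-.1175,.106],[.595,-.1175,.058],[.595,-.1175,.018]])-[140,190])*4)
P=cloud(f).reshape(-1,3);P=P[np.isfinite(P[:,0])]
r=np.hypot(P[:,0]-.595,P[:,1]+.1175)
Q=P[(r<.03)&(P[:,2]>.099)&(P[:,2]<.12)];print("top face n,med",len(Q),np.median(Q,0),Q[:,:2].min(0),Q[:,:2].max(0))
A=np.c_[Q[:,:2]-Q[:,:2].mean(0),np.ones(len(Q))];co,*_=np.linalg.lstsq(A,Q[:,2],rcond=None);print("slope deg",np.degrees(co[:2]),co[2])
Q=P[(r<.03)&(P[:,2]>.03)&(P[:,2]<.115)]
Q=Q[bardist(Q,np.array([.595,-.1175,.058]),np.array([0,0,-1.]))<.012]
# exclude disc area |t|<13mm
Q=Q[(Q[:,2]<.042)|(Q[:,2]>.075)]
def U(p): u=np.array([p[0],p[1],-1]);return u/np.linalg.norm(u)
rr=least_squares(lambda p:bardist(Q,np.array([p[2],p[3],p[4]]),U(p)),[0,0,.595,-.1175,.058],loss="soft_l1",f_scale=.001)
print(len(Q),rr.x,np.degrees(rr.x[:2]),np.median(rr.fun)); c=rr.x[2:]; print("bottom",c+.048*U(rr.x),"top",c-.048*U(rr.x))
E
```

```text
[[387.07869778 198.2190579 ]
 [398.02282432 257.58164711]
 [406.58933393 303.98138054]]
top face n,med 193 [ 0.59798221 -0.11697517  0.10574501] [ 0.57753662 -0.1334132 ] [ 0.61267926 -0.10083208]
slope deg [-3.10373398  0.18417366] 0.10537231441338196
275 [ 0.00625948  0.00245853  0.59485216 -0.11715513  0.05817601] [0.35864169 0.1408633 ] 0.0007015637757724173
bottom [ 0.59515261 -0.11703713  0.0101771 ] top [ 0.59455171 -0.11727314  0.10617493]
```

```bash
python3 -c "
import numpy as np,cv2
f=np.load('s12.npz');cv2.imwrite('pics/s12z.png',cv2.resize(f['image'][228:280,215:275,::-1],None,fx=10,fy=10,interpolation=cv2.INTER_CUBIC))"
```

```text
(no output)
```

View pics/s12z.png

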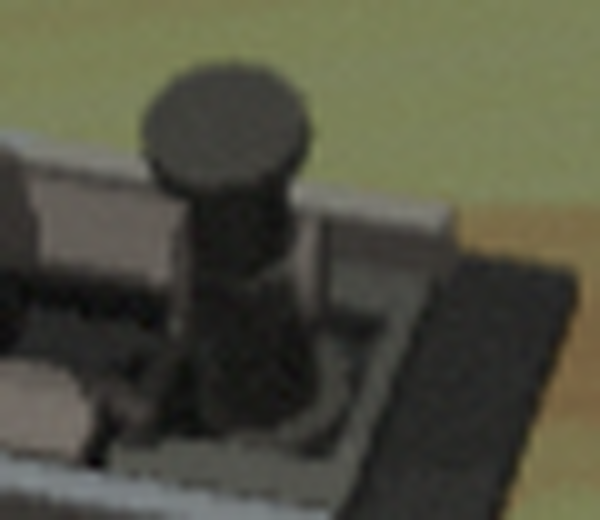

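The spindle is upright to within 0.4° with its foot at z = 10.2 mm, so it is seated. Now I'll descend on the tab.

{"fn": "jog_arm", "kwargs": {
  "steps": "30 2.4 3 0 0 0;60 2.4 3 0 0 0;90 2.4 3 0 0 0;110 2.4 3 0 0 0;125 2.4 3 0 0 0;137 2.4 3 0 0 0;146 2.4 3 0 0 0;150 2.4 3 0 0 0;150.5 2.4 3 0 0 0;150.5 2.4 3 0 0 0"
}}

```text
time_s: 19.97
ee_pos: [0.5395, -0.2531, 0.0594]
tcp_rot: [0.306, 1.552, -0.305]
ft_force: [-0.1, 0.4, -0.7]
gripper_width: 0.0452
```

{"fn": "jog_arm", "kwargs": {
  "steps": "0 0 0 0 0 0;0 0 0 0 0 0;0 0 0 0 0 0;0 0 0 0 0 0;0 0 0 0 0 0;0 0 0 0 0 0;0 0 0 0 0 0;0 0 0 0 0 0;0 0 0 0 0 0;0 0 0 0 0 0",
  "grip": 255,
  "force": 30
}}

```text
time_s: 20.8
ee_pos: [0.5401, -0.2532, 0.0604]
tcp_rot: [0.305, 1.551, -0.305]
ft_force: [0.1, 1.5, 5.3]
gripper_width: 0.0135
```

```bash
python3 - <<'E'
from h import *
from station import *
s=get_state();y=np.array([np.cos(np.radians(67.85)),np.sin(np.radians(67.85)),0]);print(s["ee_pos"],s["ee_pos"]@y,s["ft_force"],s["gripper_width"])
E
```

```text
[ 0.54012391 -0.25322983  0.06040225] -0.03089709801751629 [0.13635671 1.46189393 5.27653262] 0.013529405176782167
```

{"fn": "jog_arm", "kwargs": {
  "steps": "0 2 0 0 0 0;0 5 0 0 0 0;0 8 0 0 0 0;0 11 0 0 0 0;0 14 0 0 0 0;0 17 0 0 0 0;0 20 0 0 0 0;0 22 0 0 0 0;0 24 0 0 0 0;0 24 0 0 0 0"
}}

```text
time_s: 21.63
ee_pos: [0.5495, -0.2304, 0.0604]
tcp_rot: [0.305, 1.55, -0.304]
ft_force: [0.2, 1.1, 3.4]
gripper_width: 0.0134
```

{"fn": "jog_arm", "kwargs": {
  "steps": "0 2 0 0 0 0;0 5 0 0 0 0;0 8 0 0 0 0;0 11 0 0 0 0;0 14 0 0 0 0;0 17 0 0 0 0;0 19 0 0 0 0;0 20 0 0 0 0;0 21 0 0 0 0;0 21 0 0 0 0"
}}

```text
time_s: 22.47
ee_pos: [0.5575, -0.2107, 0.0604]
tcp_rot: [0.305, 1.55, -0.304]
ft_force: [0.4, -0.3, 2.9]
gripper_width: 0.0137
```

```bash
python3 - <<'E'
from h import *
from station import *
s=get_state();y=np.array([np.cos(np.radians(67.85)),np.sin(np.radians(67.85)),0]);print(s["ee_pos"],s["ee_pos"]@y,s["ft_force"]@y,s["gripper_width"])
f=grab_frame("scene");cv2.imwrite("pics/s13.png",cv2.resize(f["image"][190:300,140:320,::-1],None,fx=4,fy=4))
E
```

```text
[ 0.55752828 -0.21072972  0.0604165 ] 0.015028517044222678 -0.08097508030356404 0.013658194732798975
```

View pics/s13.png

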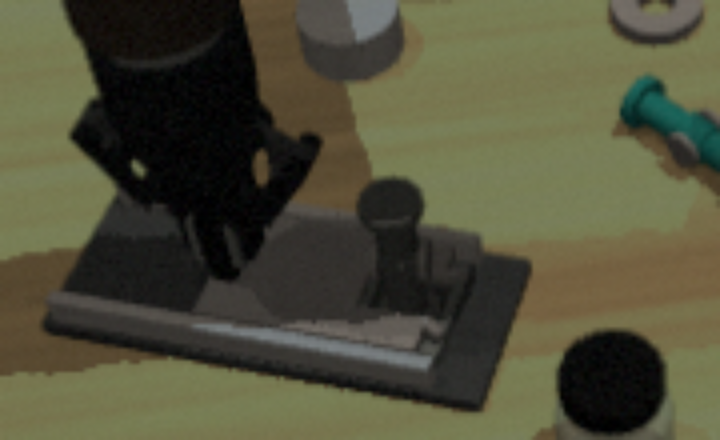

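{"fn": "jog_arm", "kwargs": {
  "steps": "0 1 0 0 0 0;0 2 0 0 0 0;0 3 0 0 0 0;0 4 0 0 0 0;0 4.5 0 0 0 0;0 5 0 0 0 0;0 5 0 0 0 0;0 5 0 0 0 0;0 5 0 0 0 0;0 5 0 0 0 0"
}}

```text
time_s: 23.35
ee_pos: [0.5591, -0.2068, 0.0604]
tcp_rot: [0.305, 1.551, -0.305]
ft_force: [-1.0, -4.3, 1.3]
gripper_width: 0.0135
```

```bash
python3 - <<'E'
from h import *
from station import *
s=get_state();y=np.array([np.cos(np.radians(67.85)),np.sin(np.radians(67.85)),0]);print(s["ee_pos"],s["ee_pos"]@y,s["ft_force"],s["ft_force"]@y,s["gripper_width"])
E
```

```text
[ 0.55912135 -0.20683171  0.06041656] 0.019239497318927833 [-1.01700943 -4.2759829   1.27280485] -4.343860978520001 0.013534483048099098
```

{"fn": "jog_arm", "kwargs": {
  "steps": "0 0.5 0 0 0 0;0 1 0 0 0 0;0 1.5 0 0 0 0;0 1.5 0 0 0 0;0 1.5 0 0 0 0;0 1.5 0 0 0 0;0 1.5 0 0 0 0;0 1.5 0 0 0 0;0 1.5 0 0 0 0;0 1.5 0 0 0 0"
}}

```text
time_s: 24.18
ee_pos: [0.5591, -0.2068, 0.0604]
tcp_rot: [0.304, 1.551, -0.306]
ft_force: [-1.5, -8.3, 1.7]
gripper_width: 0.0138
```

```bash
python3 - <<'E'
from h import *
from station import *
s=get_state();y=np.array([np.cos(np.radians(67.85)),np.sin(np.radians(67.85)),0]);print(s["ee_pos"],s["ee_pos"]@y,s["ft_force"],s["ft_force"]@y,s["gripper_width"])
E
```

```text
[ 0.55911528 -0.20676676  0.06044131] 0.019297359902942096 [-1.48344137 -8.28876145  1.66742703] -8.23635638320515 0.013819397896137052
```

Hard stop: travel was 50.2 mm and the keeper no longer moves under 8 N. I'll let go and retreat straight up.

{"fn": "jog_arm", "kwargs": {
  "steps": "0 0 0 0 0 0;0 0 0 0 0 0;0 0 0 0 0 0;0 0 0 0 0 0;0 0 0 0 0 0;0 0 0 0 0 0;-10 0 0 0 0 0;-25 0 0 0 0 0;-45 0 0 0 0 0;-70 0 0 0 0 0",
  "grip": 120
}}

```text
time_s: 25.02
ee_pos: [0.5585, -0.2065, 0.1307]
tcp_rot: [0.304, 1.554, -0.306]
ft_force: [-0.6, -0.1, 0.3]
gripper_width: 0.0455
```

{"fn": "jog_arm", "kwargs": {
  "steps": "-30 0 0 0 0 0;-60 0 0 0 0 0;-90 -20 -20 0 0 0;-110 -50 -40 0 0 0;-110 -80 -70 0 0 0;-110 -110 -100 0 0 0;-110 -130 -120 0 0 0;-110 -140 -130 0 0 0;-110 -140 -130 0 0 0;-110 -140 -130 0 0 0"
}}

```text
time_s: 25.85
ee_pos: [0.3858, -0.287, 0.2425]
tcp_rot: [0.305, 1.552, -0.307]
ft_force: [0.3, 0.1, -0.1]
gripper_width: 0.0455
```

```bash
python3 - <<'E'
from h import *
from station import *
s=get_state();print(s["ee_pos"],s["ft_force"],s["gripper_width"],s["time_s"])
y=np.array([np.cos(np.radians(67.85)),np.sin(np.radians(67.85))])
for n in("scene","top"):
    f=grab_frame(n);cv2.imwrite(f"pics/{n}14.png",f["image"][:,:,::-1]);np.savez(f"{n}14.npz",**f)
    if n=="scene": cv2.imwrite("pics/s14.png",cv2.resize(f["image"][190:300,140:320,::-1],None,fx=4,fy=4))
f=dict(np.load("scene14.npz"));P=cloud(f).reshape(-1,3);P=P[np.isfinite(P[:,0])]
r=np.hypot(P[:,0]-.595,P[:,1]+.1175)
Q=P[(r<.03)&(P[:,2]>.032)&(P[:,2]<.115)];Q=Q[bardist(Q,np.array([.595,-.1175,.058]),np.array([0,0,-1.]))<.012];Q=Q[(Q[:,2]<.042)|(Q[:,2]>.075)]
def U(p): u=np.array([p[0],p[1],-1]);return u/np.linalg.norm(u)
rr=least_squares(lambda p:bardist(Q,np.array([p[2],p[3],p[4]]),U(p)),[0,0,.595,-.1175,.058],loss="soft_l1",f_scale=.001)
print(len(Q),rr.x,np.degrees(rr.x[:2]))
for n in("scene","top"):
    P=cloud(dict(np.load(n+"14.npz"))).reshape(-1,3);P=P[np.isfinite(P[:,0])]
    T=P[(np.hypot(P[:,0]-.559,P[:,1]+.207)<.03)&(P[:,2]>.062)&(P[:,2]<.075)];print(n,"tab y",np.percentile(T[:,:2]@y,[2,50,98]))
E
```

```text
[ 0.38581066 -0.28697945  0.24250572] [ 0.28039821  0.11242575 -0.10861067] 0.04547718270173343 25.85
274 [ 0.0050128  -0.00557924  0.5948314  -0.11712419  0.05811713] [ 0.28721207 -0.31966712]
scene tab y [0.01325253 0.02082239 0.02693662]
top tab y [0.01322901 0.0199522  0.02679807]
```

View pics/s14.png

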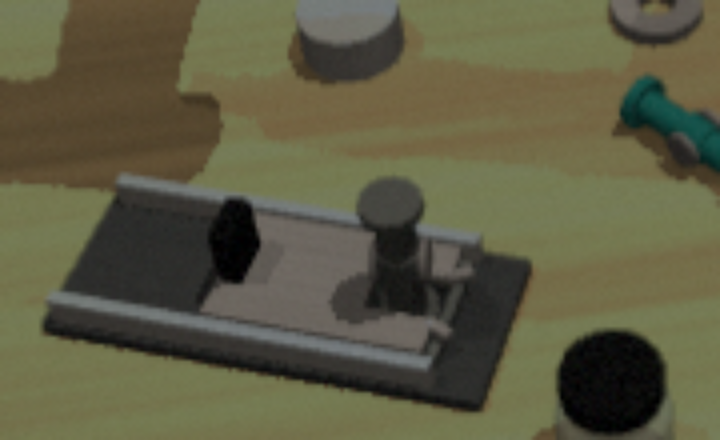

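View pics/scene14.png

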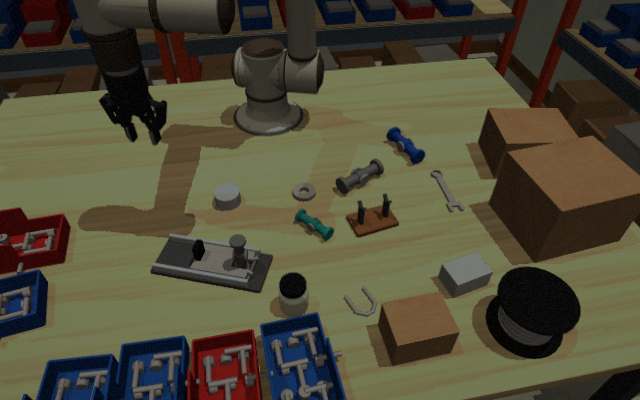

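The spindle stands upright at (238,250) with the keeper closed round its foot. The tab is at (198,248), the cradle is empty, and the bystanders haven't moved. Handing in.

```bash
python3 -c "
from station import *
print(close_job())"
```

```text
the job is handed in; nothing more can be done
None
```

The spindle is standing in the pocket with its heavy end down, and the keeper is fully shut round its foot. The arm is clear and touching nothing. I handed the job in at about 26 s of the 61 s allowed.

- **Keeper opened:** I pinched the tab and slid the keeper to its open stop, felt at about 11 N.
- **Heavy end found:** Lifted by the discs, the end that lay towards world +y dipped by about 58°. I tilted the gripper about 32° to bring the bar upright with that end down.
- **Set down:** I lowered it into the pocket until the floor carried its weight and let go only then. The foot measured 10.2 mm above the table, against 10 mm for the pocket floor.
- **Keeper shut:** It travelled 50.2 mm to a hard stop and no longer moved under 8 N. I then released the tab.

**Last checks:**
- The bar is within about 0.5° of vertical, with its middle at 58.1 mm (58 mm expected).
- The tab stayed where I left it after release.
- The other items look unmoved in the last scene picture, compared by eye.

**Disagreements:**
- The two cameras and the arm placed the pocket 1 to 2.5 mm apart. I aimed between them, and no wall contact showed on the way in.
- Two rougher tilt fits, taken while the bar was partly hidden or included the discs, read about 4° off vertical. The cleaner fits after release did not support them.

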